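# Take the spent filter out of the fume extractor

### The job

Open the fume extractor: press its blue cover down against the spring, turn it about a quarter turn anticlockwise until its ears come free, lift it off and lay it flat inside the aluminium tray, grip up. Then draw the spent filter cartridge out by its green knob and stand it upright on the floor of the dark grey tub. Leave the other things on the bench where they are.

Things in the scene. Friction and masses are not known exactly. Their poses are not given: they have to be found in the camera images.
- extractor: Solder-fume extractor, fixed: black base and grey fan box (240 x 170, 133 high) with a grey filter canister (104 dia) that leans 30 deg from vertical. Origin on the bench under the base; z up; -x is its front. The canister's axis points up and frontwards: (-0.5, 0, 0.866) in this frame. Cover and cartridge move along this axis.
- rim (a point): Centre of the top face of the canister's white collar (130 dia), on the canister axis, at (-50, 0, 150) mm in the extractor's frame. Heights along the axis from here: neck (76 outer dia, 65 bore) to +16; the two white hooked retainers at the collar's edge, at +y and -y, to +20. The bore is 118 deep. Clockwise the ears are stopped at once.
- spring_plate (a joint): Spring plate under the cartridge, m: 0 = cover locked; + = pressed down (stop at +0.008); -0.014 = risen, cover off. Lifts with 10.5 N at 0, 350 N/m more as pressed. Locked, each ear sits 4.5 mm up in a pocket; it turns only while pressed beyond 0.0045 (about 10 N push on the cover). As the ears pass under the retainers it stays near +0.0045.
- cover: Blue cover, 130 g: cup 91 dia, 46 high, open below, two ears at its foot along +y and -y (114 over ears, 24 wide, 6 thick). Origin on its axis at the ears' underside; z up the axis; top face at z = 46. Locked: origin 10 mm above point rim, y along the extractor's y. Turned anticlockwise it is free from 73 to 140 deg (aim at 80 to 90): the spring lifts it 14 mm, then it comes straight off.
- cover_grip (a point): On the cover's grip bar: axis, 68 mm above the cover's origin (22 above its top face). The bar is 22 wide (cover's x), 70 long (cover's y) and stands from 46 to 76 above the origin.
- cartridge: Spent filter cartridge, 160 g, under the cover: paper-white drum with green end bands, 60 dia x 110 high, green knob on top. Origin at the centre of its foot; z towards the knob. Its foot is 92 mm below point rim along the axis when locked, 78 below with the cover off: draw it 100 mm or more along the canister axis to clear the neck. 2.5 mm play all round. It may turn with the cover.
- cartridge_knob (a point): On the cartridge's axis, 132 mm above its foot (22 above the drum's top face). The round green knob is 28 dia and reaches from 110 to 136 above the foot.
- tray: Flat open aluminium tray, fixed, 190 (x) x 170 (y) x 18 high, walls and floor 4 thick. Origin at the centre of its underside. Left or right of the extractor.
- tub: Dark grey open tub, fixed, 170 (x) x 160 (y) x 65 high, walls and floor 4 thick. Origin at the centre of its underside. On the other side of the extractor from the tray.
- solder_spool: Bystander: copper-coloured wire on a green spool, 62 dia x 44 high, standing (mm). Origin at the centre of its underside.
- flux_jar: Bystander: small amber jar with white cap, 52 dia x 55 high (mm). Origin at the centre of its underside.
- multimeter: Bystander: yellow multimeter lying flat, 82 x 160 x 45 (mm). Origin at the centre of its underside.
- tape_roll: Bystander: white roll of tape lying flat, 72 dia x 20 high (mm). Origin at the centre of its underside.
- screwdriver: Bystander: red-handled screwdriver lying flat, 190 long (mm). Origin at the centre of its underside.

How it is judged:
By the outcome, as a careful person would: the job done as asked, in the order asked, and still so for the second after the job is handed in, with the robot touching nothing.
It also fails if it takes over 64 s, if anything falls off the work surface, if the arm or the gripper's body presses on something with over 40 N, if the wrist force passes 120 N, or if a joint passes its speed limit or range.

### The arm

A 6-joint arm with a two-finger parallel gripper is mounted at the origin on the work surface. World frame = base frame: x ahead of the robot, y to its left, z up, the work surface at z = 0. Lengths are in m, angles in degrees, forces in N, time in s.
With the tool pointing down it reaches from about 0.35 to 0.875 m from the base axis. Payload 4.2 kg.
Tool frame: the origin (TCP) lies midway between the tips of the shut fingers; the grasp point (between the pads) lies 19 mm behind it; z points along the fingers, y is the line along which they close (so a half turn about z gives the same grasp; the last joint's range is limited). The gripper opens to 87 mm and grips with 3 to 60 N. Pads are 19 mm wide; open, the fingers measure 117 mm over their backs; the gripper's body (75 mm by 190 mm) begins 51 mm behind the grasp point.
Start: joints at [-59.782, 22.042, 0.453, 0, -68.411, -14.817], TCP at [0.166, -0.603, 0.223] pointing down, gripper open.
Joint ranges: [-179.83, 179.83], [-69.29, 118.12], [-61.27, 80.66], [-181.25, 117.63], [-171.15, -9.14], [-177.46, 177.46]. Speed limits (degrees/s): [159.86, 159.86, 180, 180, 180, 180].

### API

Orientations are given as a 3x3 rotation matrix whose columns are the frame's x, y, z axes.
In Python, from station import r, vision, monitor, finish_job gives the robot as it stands (r), with the cameras (vision), the job as plain functions and the readings (monitor).
- The arm moves only by the tool steer_hand, called after "Call:" as name(argument=value, ...), one argument or row to a line, values as JSON. Schema: {"type":"object","properties":{"plan":{"type":"array","items":{"type":"object","properties":{"jaw":{"type":"number"},"x":{"type":"number"},"y":{"type":"number"},"z":{"type":"number"},"drx":{"type":"number"},"dry":{"type":"number"},"drz":{"type":"number"}},"additionalProperties":false,"required":["jaw"]},"minItems":1,"maxItems":8},"only":{"type":"string"},"quiet":{"type":"boolean"},"lines":{"type":"string"}},"required":["plan"],"additionalProperties":false}. plan is a list of rows, 1 to 8 of them, each an object with the fields jaw (the opening from 0.0 (shut) to 1.0 (fully open)), x, y, z (the shift in fractions of the full range, 1 being 600 mm), drx, dry, drz (a rotation vector in a scale on which 1.0 is 180 degrees); a field left out counts as zero (the opening has to be given); each row is the pose to reach, as a shift and turn from the pose commanded when the call began, along the tool's axes at that moment; what a row does not reach only later rows make up. A row lasts 1/10 s, in which the tool goes at most 0.05 m and 8.59 degrees, less where a joint would pass 70% of its speed; a pose out of reach is approached as far as the arm can. The fingers move at their own pace and stop on an object; the grip force is fixed at half the most. Time passes only in rows, so rows that do not move let the fingers close. The tool returns the time, the measured TCP pose, the force, the opening and the grip force at its end. only (a regular expression) keeps the lines of the reply that match it, lines (a string "A,B") keeps lines A to B, and quiet returns only ok. A shift or turn number past 1, either way, is cut back to 1. Input that does not fit is refused with a message, and nothing moves.
- monitor.sense(): the state, without advancing time (a new reading comes with each control period).
- vision.capture(name): name is "side" or "top" or "wrist"; returns a dict with "pixels" (480x640x3 uint8, red, green, blue), "z_map" (480x640 float32, m along the optical axis (not along the pixel's ray), 0 where there is no reading), "K" (3x3 intrinsics, pixels), "world_from_camera" (4x4, takes a point from camera to world coordinates). Camera axes: x right, y up, looking along -z (the intrinsics and any distortion apply to the point x, -y, -z); pixel columns grow to the right and rows downward; lengths in m; the calibration is good to about 2 mm. The wrist camera is an equidistant fisheye: a pixel r from the principal point sees the ray r / f radians off the axis. A picture is of the moment at which its call begins.
- finish_job(): hands the job in; it is judged then, once.
The state is a dict: "time_s": time; "joints": joint angles; "joint_velocities": joint speeds; "effort": joint torques, N m; "tcp_pos": TCP position; "ee_rot": TCP orientation; "wrist_force": force on the tool from outside, world axes, zero at the start; "moment": the same for the moment, N m; "gripper_width": opening from 0.0 (shut) to 1.0 (fully open); "gripper_force": force on a finger pad.
Only numpy, scipy, OpenCV 4.12 (cv2) and the standard library are available. Lean on these libraries where they do the work, as an engineer would, in place of code of your own. Each camera call takes 0.05 s, during which the arm holds its last target. There are 200 camera calls.

## Working session

There is one attempt and no reset: what is moved stays moved. The work goes in short steps, Python scripts to look and compute and a tool call to move; the robot and the scene stay as the last step left them, time stands still between calls to the robot, and variables do not carry over. Pictures are saved under pics/ and viewed, at most 10 in all, crops included, and the job is handed in when it is done.

```bash
ls; mkdir -p pics; python3 - <<'E'
from station import r, vision, monitor, finish_job
import cv2,pickle
d={}
for n in("side","top"):
    c=vision.capture(n);d[n]=c
    cv2.imwrite(f"pics/{n}0.png",c["pixels"][:,:,::-1]); print(n,c["K"].round(1).tolist(),c["world_from_camera"].round(3).tolist())
pickle.dump(d,open("c0.pkl","wb"))
s=monitor.sense();print(s["time_s"],s["tcp_pos"],s["ee_rot"])
E
```

```text
pics
station.py
side [[603.1, 0.0, 322.9], [0.0, 603.1, 227.8], [0.0, 0.0, 1.0]] [[0.991, 0.106, -0.086, 0.432], [-0.136, 0.712, -0.689, -0.802], [-0.012, 0.694, 0.719, 0.95], [0.0, 0.0, 0.0, 1.0]]
top [[535.8, 0.0, 319.5], [0.0, 535.8, 232.4], [0.0, 0.0, 1.0]] [[0.0, 0.985, -0.175, 0.39], [-1.0, -0.004, -0.023, -0.011], [-0.023, 0.175, 0.984, 1.083], [0.0, 0.0, 0.0, 1.0]]
0.1 [ 0.16586611 -0.60205978  0.22157278] [[-9.64134936e-01 -2.65411864e-01 -6.05641796e-04]
 [-2.65412537e-01  9.64133211e-01  1.82676015e-03]
 [ 9.90755519e-05  1.92198821e-03 -9.99998148e-01]]
```

View pics/top0.png

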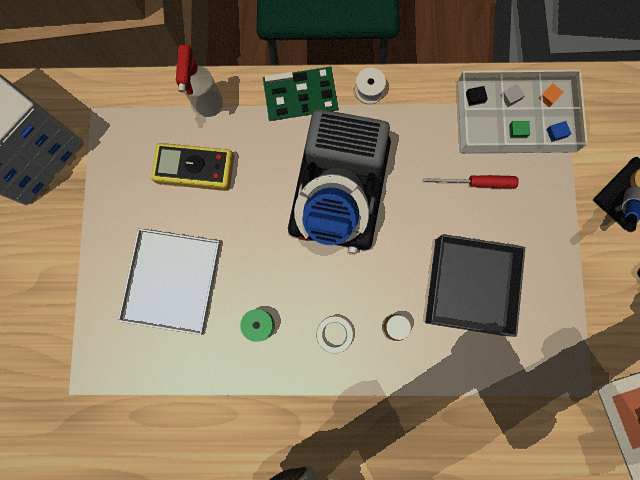

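View pics/side0.png

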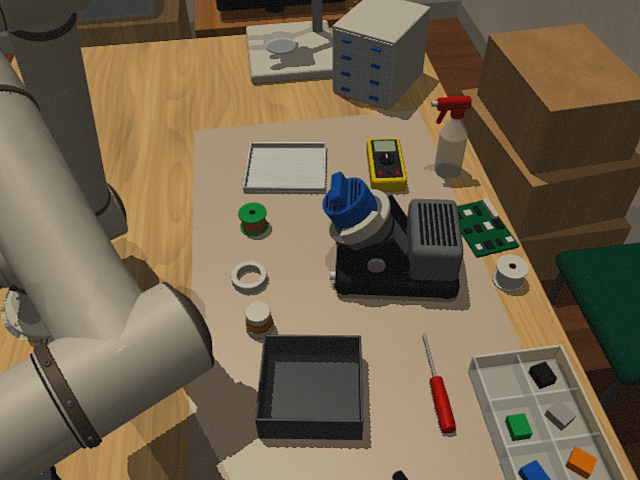

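```bash
cat > h.py <<'E'
import numpy as np,cv2
def cloud(c):
    z=c["z_map"];v,u=np.indices(z.shape);K=c["K"]
    p=np.stack([(u-K[0,2])/K[0,0]*z,-(v-K[1,2])/K[1,1]*z,-z],-1)
    T=c["world_from_camera"];w=p@T[:3,:3].T+T[:3,3]
    w[z==0]=np.nan
    return w
def rect(P):
    (c,s,a)=cv2.minAreaRect((P[:,:2]*1000).astype(np.float32)); return np.round(c,1),np.round(s,1),round(a,2)
E
python3 - <<'E'
import pickle;from h import *
d=pickle.load(open("c0.pkl","rb"))
for n in d:
    c=d[n];W=cloud(c);hsv=cv2.cvtColor(c["pixels"],cv2.COLOR_RGB2HSV);H,S,V=[hsv[...,i].astype(int) for i in range(3)]
    x,y,z=W[...,0],W[...,1],W[...,2]
    bench=W[(abs(x-.45)<.03)&(abs(y)<.3)&(z<.01)];print(n,"bench z",np.median(bench[:,2]).round(4),bench[:,2].std().round(4))
    def m(name,k,op=1):
        k=k.astype(np.uint8)
        if op:k=cv2.morphologyEx(k,cv2.MORPH_OPEN,np.ones((2,2)))
        nn,l,st,_=cv2.connectedComponentsWithStats(k);i=1+st[1:,4].argmax()
        P=W[l==i];P=P[np.isfinite(P).all(1)];print(name,len(P),rect(P),P.mean(0).round(4),"z",np.percentile(P[:,2],[5,50,95]).round(3));return P
    box=(x>.5)&(x<.85)&(abs(y)<.2)
    m("fanbox top",(abs(z-.133)<.006)&(x>.6)&box&(S<80))
    m("tray",(z>.011)&(z<.025)&(y>.15)&(y<.45)&(x<.6),0)
    m("tub",(z>.055)&(z<.075)&(y<-.1)&(y>-.45)&(x<.6)&(x>.3),0)
    B=m("blue",(H>100)&(H<125)&(S>120)&(V>50)&box)
    C=m("white collar",(S<60)&(V>130)&(z>.1)&(z<.2)&box)
    for name,P in(("blue",B),("collar",C)):
        # ransac plane near lean normal
        best=0;rng=np.random.default_rng(0)
        for _ in range(1500):
            q=P[rng.choice(len(P),3,False)];nv=np.cross(q[1]-q[0],q[2]-q[0]);nv/=np.linalg.norm(nv)+1e-12;nv*=np.sign(nv[2]) or 1
            if nv@[-.5,0,.866]<.95:continue
            i=abs((P-q[0])@nv)<.002
            if i.sum()>best:best=i.sum();Q=P[i]
        if best:
            u=np.linalg.svd(Q-Q.mean(0))[2][2];u*=np.sign(u[2]);print(" plane",name,best,u.round(3),"d",(Q.mean(0)@u).round(4),Q.mean(0).round(4))
E
```

```text
side bench z 0.0018 0.0026
fanbox top 2290 (array([761.2,  17.5]), array([275.4, 103.2]), 71.58) [ 0.7387 -0.0487  0.1323] z [0.128 0.133 0.136]
tray 618 (array([482.1, 315.9]), array([179.1, 190.3]), 81.14) [0.4802 0.3126 0.0159] z [0.011 0.016 0.02 ]
tub 1505 (array([ 469.9, -286.2]), array([163.3, 170.3]), 80.94) [ 0.4674 -0.2923  0.0628] z [0.056 0.064 0.067]
blue 1650 (array([579.2, -15.1]), array([85.1, 96.3]), 67.55) [ 0.5783 -0.0256  0.2034] z [0.177 0.206 0.227]
white collar 223 (array([657.9,  70. ]), array([255.6,  36.3]), 75.28) [ 0.6428 -0.0102  0.1757] z [0.167 0.178 0.182]
 plane blue 450 [-0.479  0.083  0.874] d -0.0988 [ 0.5727 -0.018   0.2028]
 plane collar 181 [-0.549  0.082  0.832] d -0.2061 [ 0.6423 -0.0089  0.1766]
top bench z 0.0006 0.0025
fanbox top 3298 (array([738.6, -43.7]), array([148.1,  89.6]), 78.92) [ 0.7372 -0.0423  0.1319] z [0.128 0.132 0.135]
tray 853 (array([483.8, 316.1]), array([172.2, 189.9]), 80.85) [0.4829 0.3175 0.0162] z [0.012 0.016 0.02 ]
tub 995 (array([ 471.1, -287.1]), array([161.7, 170.4]), 80.99) [ 0.4728 -0.2923  0.0629] z [0.056 0.064 0.067]
blue 2099 (array([577.8,  -9.6]), array([94.4, 95.1]), 17.18) [ 0.5725 -0.0095  0.2049] z [0.177 0.21  0.227]
white collar 813 (array([615.7, -29.4]), array([128. ,  62.9]), 55.26) [ 0.6185 -0.0331  0.1717] z [0.159 0.175 0.189]
 plane blue 863 [-0.486  0.095  0.869] d -0.1047 [ 0.5727 -0.0083  0.2004]
 plane collar 348 [-0.527  0.094  0.844] d -0.1913 [ 0.6392 -0.0078  0.1735]
```

```bash
python3 - <<'E'
import pickle;from h import *
d=pickle.load(open("c0.pkl","rb"))
a=np.radians(-11.1);Rz=np.array([[np.cos(a),-np.sin(a),0],[np.sin(a),np.cos(a),0],[0,0,1]])
n=Rz@[-.5,0,.8660254];yl=Rz@[0,1,0];xl=np.cross(yl,n);R=np.stack([xl,yl,n],1)
for k in d:
    c=d[k];W=cloud(c);hsv=cv2.cvtColor(c["pixels"],cv2.COLOR_RGB2HSV);H,S,V=[hsv[...,i].astype(int) for i in range(3)]
    bx=(W[...,0]>.5)&(W[...,0]<.7)&(abs(W[...,1])<.15)&(W[...,2]>.1)
    B=(W[(H>100)&(H<125)&(S>120)&(V>40)&bx])@R; 
    h,e=np.histogram(B[:,2],np.arange(-.18,-.04,.002));print(k,"blue h",[(round(x*1000),int(q)) for q,x in zip(h,e) if q>30])
    C=(W[(S<60)&(V>120)&bx])@R
    h,e=np.histogram(C[:,2],np.arange(-.22,-.08,.002));print("white h",[(round(x*1000),int(q)) for q,x in zip(h,e) if q>15])
    pickle.dump((B,C),open(k+".pkl","wb"))
    for lo,hi in((-.108,-.096),(-.076,-.066)):
        Q=B[(B[:,2]>lo)&(B[:,2]<hi)]
        print(lo,len(Q),np.median(Q[:,2]).round(4),rect(Q),[np.round(v,1) for v in cv2.minEnclosingCircle((Q[:,:2]*1000).astype(np.float32))])
    Q=C[(C[:,2]>-.172)&(C[:,2]<-.14)];print(len(Q),[np.round(v,1) for v in cv2.minEnclosingCircle((Q[:,:2]*1000).astype(np.float32))])
f=Rz@[761.2,17.5,0]
E
```

```text
side blue h [(-146, 31), (-144, 38), (-142, 36), (-140, 48), (-138, 46), (-136, 38), (-134, 37), (-132, 34), (-130, 44), (-128, 51), (-126, 42), (-124, 41), (-122, 36), (-120, 40), (-118, 43), (-116, 51), (-114, 31), (-112, 47), (-110, 120), (-108, 320), (-106, 153), (-80, 75), (-78, 135)]
white h [(-166, 52), (-164, 142), (-162, 56), (-146, 34), (-144, 115), (-142, 68)]
-0.108 564 -0.1063 (array([585.8,  99.1]), array([87.6, 82. ]), 19.86) [array([583.7, 101.3]), np.float64(45.2)]
-0.076 31 -0.0755 (array([584., 103.]), array([56.6, 15.1]), 88.16) [array([585. , 102.9]), np.float64(28.4)]
476 [array([583.8, 104.4]), np.float64(66.9)]
top blue h [(-150, 34), (-112, 134), (-110, 471), (-108, 439), (-106, 77), (-82, 104), (-80, 241), (-78, 152)]
white h [(-168, 74), (-166, 196), (-164, 162), (-162, 41), (-148, 73), (-146, 266), (-144, 268), (-142, 67)]
-0.108 582 -0.1069 (array([585.1, 102.6]), array([88.8, 87.1]), 24.4) [array([584.6, 103.6]), np.float64(44.8)]
-0.076 19 -0.0753 (array([585.8,  96.4]), array([16.7, 51.3]), 1.79) [array([582.9,  96.3]), np.float64(26.2)]
1158 [array([583.6, 103.5]), np.float64(65.4)]
```

```bash
cat >> h.py <<'E'
from scipy.spatial.transform import Rotation as Ro
a=np.radians(-11.1);Rz=Ro.from_euler("z",-11.1,degrees=True).as_matrix()
n=Rz@[-.5,0,.8660254];yl=Rz@[0,1,0];xl=np.cross(yl,n);L=np.stack([xl,yl,n],1)
rim=L@[.5842,.103,-.164]
def tool(deg):  # on-axis tool, turned deg anticlockwise from bar grip
    return Ro.from_rotvec(np.radians(deg)*n).as_matrix()@np.stack([-yl,-xl,-n],1)
def down(az):   # tool down, tool y at azimuth az
    y=np.array([np.cos(np.radians(az)),np.sin(np.radians(az)),0]);z=np.array([0,0,-1.]);return np.stack([np.cross(y,z),y,z],1)
def delta(p,R):
    from station import r, vision, monitor, finish_job
    s=monitor.sense();E=Ro.from_matrix(s["ee_rot"]).as_matrix()
    print("shift",(E.T@(np.array(p)-s["tcp_pos"])).round(4),"rot",Ro.from_matrix(E.T@R).as_rotvec(degrees=True).round(2),"t",round(s["time_s"],2),"F",np.round(s["wrist_force"],1),"w",round(s["gripper_width"],3),"gf",np.round(s["gripper_force"],1),"J",np.round(s["joints"],0))
E
python3 - <<'E'
import pickle;from h import *
for k in("side","top"):
    B,C=pickle.load(open(k+".pkl","rb"))
    Q=B[(B[:,2]>-.084)&(B[:,2]<-.074)];print(rect(Q))
    Q=B[(B[:,2]>-.112)&(B[:,2]<-.103)];print(rect(Q))
print(rim); delta(rim+.158*n,tool(0))
E
```

```text
(array([584.2, 100.6]), array([65.2, 22. ]), 88.4)
(array([585.6,  98.5]), array([88.5, 83.1]), 19.86)
(array([584.1, 103.7]), array([69.4, 22.4]), 90.0)
(array([584.5, 103.4]), array([89.3, 88.9]), 76.52)
[ 0.59676316 -0.01211669  0.15007183]
shift [-0.5013  0.4898 -0.0644] rot [ 26.94 -16.56 -62.01] t 0.1 F [ 0.1 -0.9 -0.2] w 0.999 gf 0.0 J [-60.  22.   0.  -0. -68. -15.]
```

Careful with the scale: shifts go in shares of 600 mm and turns go in shares of 180 degrees. That gives: -0.27 m / 0.6 = -0.45, 0.26 m / 0.6 = 0.4333, -55 degrees / 180 = -0.3056.

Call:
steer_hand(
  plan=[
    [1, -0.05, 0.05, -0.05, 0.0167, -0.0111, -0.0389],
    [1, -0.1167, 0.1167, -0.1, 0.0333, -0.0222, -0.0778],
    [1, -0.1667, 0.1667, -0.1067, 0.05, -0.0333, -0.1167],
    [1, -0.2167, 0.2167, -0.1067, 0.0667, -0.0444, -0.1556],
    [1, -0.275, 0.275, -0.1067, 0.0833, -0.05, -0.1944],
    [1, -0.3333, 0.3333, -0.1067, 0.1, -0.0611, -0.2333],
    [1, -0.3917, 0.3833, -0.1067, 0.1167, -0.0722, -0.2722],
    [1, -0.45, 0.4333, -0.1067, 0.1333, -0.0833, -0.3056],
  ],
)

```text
refused: plan[0]: [1, -0.05, 0.05, -0.05, 0.0167, -0.0111, -0.0389] is not of type 'object' (schema: type "object"). Nothing was moved.
```

Wrong form. The message asks for a list of objects with named fields, so I'll send the same numbers that way.

Call:
steer_hand(
  plan=[
    {"jaw":1, "x":-0.05, "y":0.05, "z":-0.05, "drx":0.0167, "dry":-0.0111, "drz":-0.0389},
    {"jaw":1, "x":-0.1167, "y":0.1167, "z":-0.1, "drx":0.0333, "dry":-0.0222, "drz":-0.0778},
    {"jaw":1, "x":-0.1667, "y":0.1667, "z":-0.1067, "drx":0.05, "dry":-0.0333, "drz":-0.1167},
    {"jaw":1, "x":-0.2167, "y":0.2167, "z":-0.1067, "drx":0.0667, "dry":-0.0444, "drz":-0.1556},
    {"jaw":1, "x":-0.275, "y":0.275, "z":-0.1067, "drx":0.0833, "dry":-0.05, "drz":-0.1944},
    {"jaw":1, "x":-0.3333, "y":0.3333, "z":-0.1067, "drx":0.1, "dry":-0.0611, "drz":-0.2333},
    {"jaw":1, "x":-0.3917, "y":0.3833, "z":-0.1067, "drx":0.1167, "dry":-0.0722, "drz":-0.2722},
    {"jaw":1, "x":-0.45, "y":0.4333, "z":-0.1067, "drx":0.1333, "dry":-0.0833, "drz":-0.3056},
  ],
)

```text
time_s: 0.9
tcp_pos: [0.3576, -0.2784, 0.2868]
ee_rot: [[-0.306, -0.841, 0.446], [-0.952, 0.286, -0.114], [-0.031, -0.459, -0.888]]
wrist_force: [1.5, -1.2, -0.1]
gripper_width: 1.001
gripper_force: 0.0
```

```bash
python3 -c "
from h import *;delta(rim+.158*n,tool(0))"
```

```text
shift [-0.3173 -0.0556  0.0399] rot [ 2.55 -1.66 -6.76] t 0.9 F [ 1.5 -1.2 -0.1] w 1.001 gf 0.0 J [-19. -11. -31.  -3. -42.   2.]
```

Scaled: -0.317 m / 0.6 = -0.5283, -0.27 m / 0.6 = -0.45, -6.8 degrees / 180 = -0.0378.

Call:
steer_hand(
  plan=[
    {"jaw":1, "x":-0.075, "y":-0.0133, "z":0.0083, "drx":0.0139, "dry":-0.0094, "drz":-0.0378},
    {"jaw":1, "x":-0.15, "y":-0.0267, "z":0.0167, "drx":0.0139, "dry":-0.0094, "drz":-0.0378},
    {"jaw":1, "x":-0.225, "y":-0.04, "z":0.0267, "drx":0.0139, "dry":-0.0094, "drz":-0.0378},
    {"jaw":1, "x":-0.3, "y":-0.0533, "z":0.0367, "drx":0.0139, "dry":-0.0094, "drz":-0.0378},
    {"jaw":1, "x":-0.375, "y":-0.0667, "z":0.0467, "drx":0.0139, "dry":-0.0094, "drz":-0.0378},
    {"jaw":1, "x":-0.45, "y":-0.08, "z":0.0567, "drx":0.0139, "dry":-0.0094, "drz":-0.0378},
    {"jaw":1, "x":-0.5283, "y":-0.0927, "z":0.0667, "drx":0.0139, "dry":-0.0094, "drz":-0.0378},
    {"jaw":1, "x":-0.5283, "y":-0.0927, "z":0.0667, "drx":0.0139, "dry":-0.0094, "drz":-0.0378},
  ],
)

```text
time_s: 1.7
tcp_pos: [0.5224, 0.0046, 0.2861]
ee_rot: [[-0.189, -0.852, 0.488], [-0.982, 0.164, -0.094], [0.0, -0.497, -0.868]]
wrist_force: [-0.4, -0.7, -0.3]
gripper_width: 1.001
gripper_force: 0.0
```

```bash
python3 -c "
from h import *;delta(rim+.058*n,tool(0))"
```

```text
shift [0.0022 0.0016 0.0979] rot [0.22 0.09 0.18] t 1.7 F [-0.4 -0.7 -0.3] w 1.001 gf 0.0 J [ 26.  -5. -39.  32. -35. -60.]
```

Scaled: 0.097 m / 0.6 = 0.1617, 0.085 m / 0.6 = 0.1417, 0.2 degrees / 180 = 0.0011.

Call:
steer_hand(
  plan=[
    {"jaw":1, "x":0.0033, "y":0.0027, "z":0.05, "drx":0.0011, "drz":0.0011},
    {"jaw":1, "x":0.0033, "y":0.0027, "z":0.1, "drx":0.0011, "drz":0.0011},
    {"jaw":1, "x":0.0033, "y":0.0027, "z":0.1417, "drx":0.0011, "drz":0.0011},
    {"jaw":1, "x":0.0033, "y":0.0027, "z":0.1617, "drx":0.0011, "drz":0.0011},
    {"jaw":1, "x":0.0033, "y":0.0027, "z":0.1617, "drx":0.0011, "drz":0.0011},
  ],
)

```text
time_s: 2.2
tcp_pos: [0.5649, -0.012, 0.1994]
ee_rot: [[-0.2, -0.85, 0.487], [-0.98, 0.174, -0.099], [-0.001, -0.497, -0.868]]
wrist_force: [-0.2, -0.5, -0.4]
gripper_width: 1.003
gripper_force: 0.0
```

```bash
python3 -c "
from h import *;delta(rim+.058*n,tool(0))
from station import r, vision, monitor, finish_job
cv2.imwrite('pics/side1.png',vision.capture('side')['pixels'][100:340,200:520,::-1].repeat(2,0).repeat(2,1))"
```

```text
shift [-0.0061 -0.0024  0.0003] rot [ 0.22 -0.19 -0.39] t 2.2 F [-0.2 -0.5 -0.4] w 1.003 gf 0.0 J [ 16.   5. -48.  52. -17. -75.]
```

View pics/side1.png

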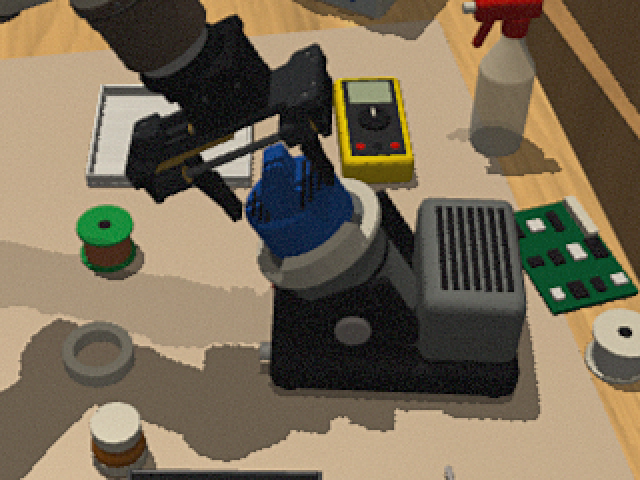

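Scaled: -0.006 m / 0.6 = -0.01, -0.003 m / 0.6 = -0.005, -0.4 degrees / 180 = -0.0022.

Call:
steer_hand(
  plan=[
    {"jaw":1, "x":-0.005, "y":-0.004, "z":0.0005, "drx":0.0011, "dry":-0.0011, "drz":-0.0022},
    {"jaw":1, "x":-0.01, "y":-0.004, "z":0.0005, "drx":0.0011, "dry":-0.0011, "drz":-0.0022},
    {"jaw":1, "x":-0.01, "y":-0.004, "z":0.0005, "drx":0.0011, "dry":-0.0011, "drz":-0.0022},
  ],
)

```text
time_s: 2.55
tcp_pos: [0.5692, -0.0045, 0.2033]
ee_rot: [[-0.19, -0.848, 0.495], [-0.982, 0.166, -0.093], [-0.003, -0.504, -0.864]]
wrist_force: [-0.6, 0.0, -0.3]
gripper_width: 1.0
gripper_force: 0.0
```

```bash
python3 -c "
from h import *;delta(rim+.058*n,tool(0))"
```

```text
shift [0.0021 0.0019 0.0024] rot [-0.25  0.23  0.03] t 2.55 F [-0.6  0.  -0.3] w 1.0 gf 0.0 J [ 17.   5. -47.  53. -17. -76.]
```

Call:
steer_hand(
  plan=[
    {"jaw":1, "x":0.0033, "y":0.0033, "z":0.0033},
    {"jaw":1, "x":0.0033, "y":0.0033, "z":0.0033},
    {"jaw":1, "x":0.0033, "y":0.0033, "z":0.0033},
  ],
  quiet=true,
)

```text
ok
```

```bash
python3 -c "
from h import *;delta(rim+.058*n,tool(0))"
```

```text
shift [-0.0008 -0.001  -0.0004] rot [-0.15  0.15  0.01] t 2.85 F [0.7 0.1 0.2] w 1.003 gf 0.0 J [ 16.   5. -48.  54. -16. -77.]
```

Close on the bar.

Scaled: -0.001 m / 0.6 = -0.0017.

Call:
steer_hand(
  plan=[
    {"jaw":0, "y":-0.0017},
    {"jaw":0, "y":-0.0017},
    {"jaw":0, "y":-0.0017},
    {"jaw":0, "y":-0.0017},
    {"jaw":0, "y":-0.0017},
    {"jaw":0, "y":-0.0017},
    {"jaw":0, "y":-0.0017},
  ],
  quiet=true,
)

```text
ok
```

```bash
python3 -c "
from h import *;delta(rim+.058*n,tool(0))"
```

```text
shift [-0.0006  0.0003 -0.0004] rot [-0.16  0.16  0.01] t 3.55 F [0.3 0.2 0.4] w 0.447 gf 0.0 J [ 16.   5. -48.  54. -16. -77.]
```

Still closing; keep closing.

Call:
steer_hand(
  plan=[
    {"jaw":0},
    {"jaw":0},
    {"jaw":0},
    {"jaw":0},
    {"jaw":0},
  ],
  quiet=true,
)

```text
ok
```

```bash
python3 -c "
from h import *;delta(rim+.058*n,tool(0))"
```

```text
shift [-0.0007 -0.0003 -0.0005] rot [-0.12  0.15  0.02] t 4.05 F [-4.3  1.6  1.4] w 0.25 gf 30.0 J [ 16.   5. -48.  54. -16. -77.]
```

Scaled: 0.0065 m / 0.6 = 0.0108, 0.006 m / 0.6 = 0.01.

Call:
steer_hand(
  plan=[
    {"jaw":0, "z":0.005},
    {"jaw":0, "z":0.01},
    {"jaw":0, "z":0.0108},
    {"jaw":0, "z":0.0108},
  ],
  quiet=true,
)

```text
ok
```

```bash
python3 -c "
from h import *;delta(rim+.058*n,tool(0));from station import r, vision, monitor, finish_job;print(n@monitor.sense()['wrist_force'])"
```

```text
shift [-0.0009 -0.0001 -0.0066] rot [-0.17  0.15  0.02] t 4.45 F [-8.1  2.8  5.9] w 0.251 gf 30.0 J [ 15.   6. -49.  57. -15. -79.]
9.336435676898628
```

Scaled: 0.0006 m / 0.6 = 0.001, -28 degrees / 180 = -0.1556.

Call:
steer_hand(
  plan=[
    {"jaw":0, "z":0.001},
    {"jaw":0, "z":0.001, "drz":-0.0389},
    {"jaw":0, "z":0.001, "drz":-0.0778},
    {"jaw":0, "z":0.001, "drz":-0.1167},
    {"jaw":0, "z":0.001, "drz":-0.1556},
    {"jaw":0, "z":0.001, "drz":-0.1556},
  ],
  quiet=true,
)

```text
ok
```

```bash
python3 -c "
from h import *;delta(rim+.052*n,tool(28));from station import r, vision, monitor, finish_job;s=monitor.sense();print(n@s['wrist_force'],n@s['moment'])"
```

```text
shift [-0.0011  0.0016 -0.0003] rot [-0.41  0.03  0.15] t 5.05 F [-6.7  2.   7.2] w 0.248 gf 30.0 J [ 15.   6. -48.  58. -15. -51.]
9.764124242683401 0.14125931202313277
```

Scaled: -57 degrees / 180 = -0.3167.

Call:
steer_hand(
  plan=[
    {"jaw":0, "drz":-0.0444},
    {"jaw":0, "drz":-0.0889},
    {"jaw":0, "drz":-0.1333},
    {"jaw":0, "drz":-0.1778},
    {"jaw":0, "drz":-0.2222},
    {"jaw":0, "drz":-0.2667},
    {"jaw":0, "drz":-0.3111},
    {"jaw":0, "drz":-0.3167},
  ],
  quiet=true,
)

```text
ok
```

```bash
python3 -c "
from h import *;delta(rim+.052*n,tool(85));from station import r, vision, monitor, finish_job;s=monitor.sense();print(n@s['wrist_force'],n@s['moment'])
cv2.imwrite('pics/side2.png',vision.capture('side')['pixels'][150:290,280:480,::-1].repeat(3,0).repeat(3,1))"
```

```text
shift [-0.0023  0.0006 -0.0002] rot [-0.33 -0.37  0.17] t 5.85 F [-5.9  1.5  6.5] w 0.251 gf 30.0 J [ 15.   6. -48.  58. -15.   6.]
8.658452372719596 -0.07472049768484648
```

View pics/side2.png

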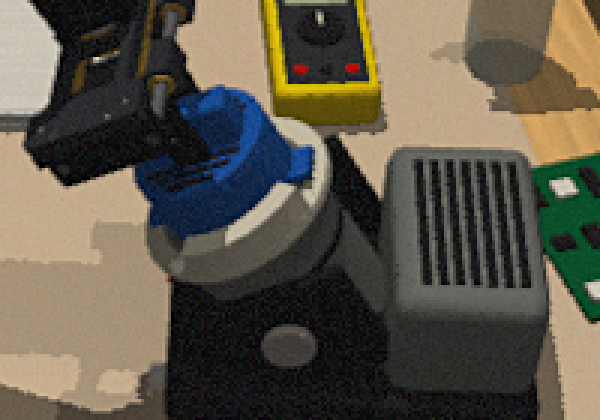

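The cover has turned: an ear shows at (300,160), clear of the retainers. I'll lift it along the axis.

Scaled: -0.125 m / 0.6 = -0.2083, -0.112 m / 0.6 = -0.1867.

Call:
steer_hand(
  plan=[
    {"jaw":0, "z":-0.0167},
    {"jaw":0, "z":-0.0367},
    {"jaw":0, "z":-0.0617},
    {"jaw":0, "z":-0.0867},
    {"jaw":0, "z":-0.12},
    {"jaw":0, "z":-0.1533},
    {"jaw":0, "z":-0.1867},
    {"jaw":0, "z":-0.2083},
  ],
  quiet=true,
)

```text
ok
```

```bash
python3 -c "
from h import *;delta(rim+.175*n,tool(85));from station import r, vision, monitor, finish_job;s=monitor.sense();print(n@s['wrist_force'],s['tcp_pos'],s['ee_rot'].round(2).tolist())
for az in(60,75,90,-105,240):print(az);delta([.483,.316,.15],down(az))"
```

```text
shift [-0.0004 -0.0007  0.0017] rot [-0.23 -0.2  -0.02] t 6.7 F [ 1.   0.4 -0.9] w 0.252 gf 30.0 J [ 28.  -7. -39.  31. -38.  25.]
-1.2554448007256398 [0.51023075 0.00408439 0.30330657] [[0.83, -0.26, 0.49], [-0.25, -0.96, -0.09], [0.5, -0.05, -0.86]]
60
shift [-0.1778 -0.286   0.0899] rot [  42.7    -9.35 -160.71] t 6.7 F [ 1.   0.4 -0.9] w 0.252 gf 30.0 J [ 28.  -7. -39.  31. -38.  25.]
75
shift [-0.1778 -0.286   0.0899] rot [-46.48   3.95 172.79] t 6.7 F [ 1.   0.4 -0.9] w 0.252 gf 30.0 J [ 28.  -7. -39.  31. -38.  25.]
90
shift [-0.1778 -0.286   0.0899] rot [-43.22  -2.   158.71] t 6.7 F [ 1.   0.4 -0.9] w 0.252 gf 30.0 J [ 28.  -7. -39.  31. -38.  25.]
-105
shift [-0.1778 -0.286   0.0899] rot [ -2.56 -30.11  -1.04] t 6.7 F [ 1.   0.4 -0.9] w 0.252 gf 30.0 J [ 28.  -7. -39.  31. -38.  25.]
240
shift [-0.1778 -0.286   0.0899] rot [ -6.48 -29.59  13.61] t 6.7 F [ 1.   0.4 -0.9] w 0.252 gf 30.0 J [ 28.  -7. -39.  31. -38.  25.]
```

Scaled: -0.286 m / 0.6 = -0.4767, -0.27 m / 0.6 = -0.45, -30 degrees / 180 = -0.1667.

Call:
steer_hand(
  plan=[
    {"jaw":0, "y":-0.0667, "dry":-0.0222},
    {"jaw":0, "y":-0.1417, "dry":-0.0556, "drz":-0.0056},
    {"jaw":0, "x":-0.05, "y":-0.2167, "drx":-0.0056, "dry":-0.0889, "drz":-0.0111},
    {"jaw":0, "x":-0.1167, "y":-0.2667, "z":0.0333, "drx":-0.0111, "dry":-0.1222, "drz":-0.0167},
    {"jaw":0, "x":-0.175, "y":-0.3333, "z":0.0667, "drx":-0.0167, "dry":-0.1556, "drz":-0.0222},
    {"jaw":0, "x":-0.2333, "y":-0.3917, "z":0.1083, "drx":-0.0222, "dry":-0.1667, "drz":-0.0278},
    {"jaw":0, "x":-0.2967, "y":-0.45, "z":0.1333, "drx":-0.0222, "dry":-0.1667, "drz":-0.0333},
    {"jaw":0, "x":-0.2967, "y":-0.4767, "z":0.15, "drx":-0.0222, "dry":-0.1667, "drz":-0.0333},
  ],
  quiet=true,
)

```text
ok
```

```bash
python3 -c "
from h import *
delta([.483,.316,.15],down(-99));delta([.483,.316,.054],down(-99))"
```

```text
shift [ 0.0018  0.0008 -0.0046] rot [ 2.89  0.19 -1.59] t 7.5 F [ 0.4 -1.  -1.1] w 0.248 gf 30.0 J [ 50.  22. -12.   1. -59.  28.]
shift [ 0.0021 -0.0041  0.0913] rot [ 2.89  0.19 -1.59] t 7.5 F [ 0.4 -1.  -1.1] w 0.248 gf 30.0 J [ 50.  22. -12.   1. -59.  28.]
```

Scaled: 0.085 m / 0.6 = 0.1417, 0.075 m / 0.6 = 0.125, 2.8 degrees / 180 = 0.0156.

Call:
steer_hand(
  plan=[
    {"jaw":0, "x":0.0017, "y":-0.0017, "z":0.05, "drx":0.0156, "dry":0.0011, "drz":-0.0089},
    {"jaw":0, "x":0.0025, "y":-0.0033, "z":0.0917, "drx":0.0156, "dry":0.0011, "drz":-0.0089},
    {"jaw":0, "x":0.0033, "y":-0.005, "z":0.125, "drx":0.0156, "dry":0.0011, "drz":-0.0089},
    {"jaw":0, "x":0.0033, "y":-0.0067, "z":0.1417, "drx":0.0156, "dry":0.0011, "drz":-0.0089},
    {"jaw":0, "x":0.0033, "y":-0.0067, "z":0.1417, "drx":0.0156, "dry":0.0011, "drz":-0.0089},
    {"jaw":0, "x":0.0033, "y":-0.0067, "z":0.1417, "drx":0.0156, "dry":0.0011, "drz":-0.0089},
  ],
  quiet=true,
)

```text
ok
```

```bash
python3 -c "
from h import *
delta([.483,.316,.054],down(-99))
from station import r, vision, monitor, finish_job
cv2.imwrite('pics/side3.png',vision.capture('side')['pixels'][100:300,200:440,::-1].repeat(2,0).repeat(2,1))"
```

```text
shift [-0.0026  0.0002  0.0099] rot [-0.13 -0.23 -0.02] t 8.1 F [-0.5 -0.5 -2.2] w 0.248 gf 30.0 J [ 49.  27. -18.   0. -45.  32.]
```

View pics/side3.png

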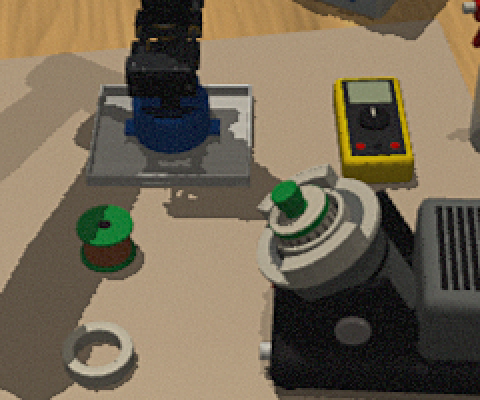

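Cover upright just over the tray at (170,120), cartridge risen with its green knob at (290,200). Lower to contact.

Scaled: 0.0115 m / 0.6 = 0.0192, 0.01 m / 0.6 = 0.0167.

Call:
steer_hand(
  plan=[
    {"jaw":0, "x":-0.0033, "z":0.0067},
    {"jaw":0, "x":-0.0033, "z":0.0133},
    {"jaw":0, "x":-0.0033, "z":0.0167},
    {"jaw":0, "x":-0.0033, "z":0.0192},
    {"jaw":0, "x":-0.0033, "z":0.0192},
  ],
  quiet=true,
)

```text
ok
```

```bash
python3 -c "
from h import *
delta([.483,.316,.052],down(-99))"
```

```text
shift [ 0.     -0.0006 -0.0005] rot [-0.06 -0.17 -0.03] t 8.65 F [ 0.9 -0.1 -2.4] w 0.249 gf 30.0 J [ 49.  27. -19.   0. -44.  32.]
```

Scaled: 0.002 m / 0.6 = 0.0033, 0.001 m / 0.6 = 0.0017.

Call:
steer_hand(
  plan=[
    {"jaw":0, "z":0.0017},
    {"jaw":0, "z":0.0033},
    {"jaw":0, "z":0.0033},
  ],
  only="force|pos",
)

```text
tcp_pos: [0.4834, 0.3155, 0.051]
wrist_force: [0.3, -2.2, 5.8]
gripper_force: 30.0
```

Call:
steer_hand(
  plan=[
    {"jaw":0, "z":0.0017},
    {"jaw":0, "z":0.0033},
    {"jaw":0, "z":0.0033},
  ],
  only="force|pos",
)

```text
tcp_pos: [0.4835, 0.3154, 0.0509]
wrist_force: [-4.4, -2.5, 14.9]
gripper_force: 30.0
```

Scaled: -0.003 m / 0.6 = -0.005.

Call:
steer_hand(
  plan=[
    {"jaw":0, "z":-0.005},
    {"jaw":1, "z":-0.005},
    {"jaw":1, "z":-0.005},
    {"jaw":1, "z":-0.005},
    {"jaw":1, "z":-0.005},
    {"jaw":1, "z":-0.005},
    {"jaw":1, "z":-0.005},
  ],
  only="force|width|pos",
)

```text
tcp_pos: [0.4829, 0.3155, 0.0505]
wrist_force: [-0.2, -0.7, 0.5]
gripper_width: 0.71
gripper_force: 0.1
```

Call:
steer_hand(
  plan=[
    {"jaw":1},
    {"jaw":1, "z":-0.0333},
    {"jaw":1, "z":-0.1},
    {"jaw":1, "z":-0.1833},
    {"jaw":1, "z":-0.2667},
    {"jaw":1, "z":-0.3333},
    {"jaw":1, "z":-0.3667},
  ],
  only="force|pos|width",
)

```text
tcp_pos: [0.4833, 0.316, 0.2755]
wrist_force: [-0.9, -0.7, -0.1]
gripper_width: 1.001
gripper_force: 0.0
```

```bash
python3 -c "
from h import *
for g in(-10,60,85):
  delta(rim+.175*n,tool(g))"
```

```text
shift [ 0.0762  0.3029 -0.0276] rot [25.17 22.52 99.44] t 10.65 F [-0.9 -0.7 -0.1] w 1.001 gf 0.0 J [ 49.  15.  -2.   0. -72.  32.]
shift [ 0.0762  0.3029 -0.0276] rot [ 6.83 29.16 31.26] t 10.65 F [-0.9 -0.7 -0.1] w 1.001 gf 0.0 J [ 49.  15.  -2.   0. -72.  32.]
shift [ 0.0762  0.3029 -0.0276] rot [ 0.35 29.59  6.82] t 10.65 F [-0.9 -0.7 -0.1] w 1.001 gf 0.0 J [ 49.  15.  -2.   0. -72.  32.]
```

```bash
python3 - <<'E'
from h import *;from station import r, vision, monitor, finish_job
for k in("side","top"):
    c=vision.capture(k);W=cloud(c);hsv=cv2.cvtColor(c["pixels"],cv2.COLOR_RGB2HSV);H,S,V=[hsv[...,i].astype(int) for i in range(3)]
    P=(W-rim)@L*1000
    g=(H>45)&(H<85)&(S>100)&(np.linalg.norm(P[...,:2],axis=-1)<60)&(P[...,2]>20)&(P[...,2]<80)
    Q=P[g]; h,e=np.histogram(Q[:,2],np.arange(20,80,3));print(k,[(int(x),int(q)) for q,x in zip(h,e) if q>5])
    T=Q[Q[:,2]>54];print(len(T),np.round(T.mean(0),1),rect(T/1000))
    b=(H>100)&(H<125)&(S>120)&(V>40)&(W[...,1]>.2)&(W[...,1]<.42)&(W[...,0]<.6)
    B=W[b]*1000;print("cover z",np.percentile(B[:,2],[2,50,98]).round(),B.mean(0).round())
    cv2.imwrite(f'pics/{k}4.png',c['pixels'][100:380,:,::-1])
E
```

```text
side [(23, 18), (26, 37), (29, 20), (32, 15), (35, 15), (38, 15), (41, 9), (44, 9), (47, 21), (50, 16), (53, 20), (56, 58), (59, 47)]
120 [-2.1 -1.6 58.4] (array([-2.5,  0.4]), array([27.4, 23.4]), 88.62)
cover z [ 6. 48. 81.] [480. 295.  44.]
top [(26, 9), (29, 9), (32, 10), (44, 6), (47, 9), (50, 8), (53, 30), (56, 126), (59, 43)]
193 [-1.9  0.4 57.8] (array([-2.8,  0.5]), array([26.4, 25.9]), 3.35)
cover z [ 7. 50. 81.] [478. 300.  51.]
```

View pics/side4.png

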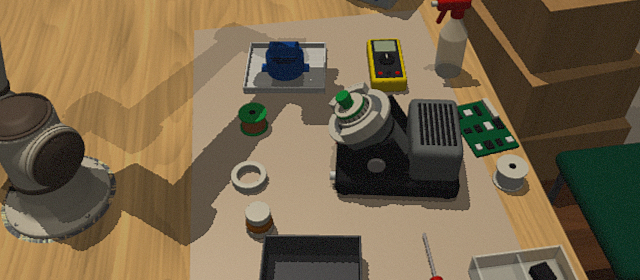

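The cover is flat in the tray at (285,60), grip up; the knob stands at (343,100). Going to the knob.

Scaled: 0.303 m / 0.6 = 0.505, 0.28 m / 0.6 = 0.4667, 29.6 degrees / 180 = 0.1644.

Call:
steer_hand(
  plan=[
    {"jaw":1, "x":0.0167, "y":0.0667, "dry":0.0222, "drz":0.0056},
    {"jaw":1, "x":0.0333, "y":0.1333, "z":-0.0083, "dry":0.0444, "drz":0.0111},
    {"jaw":1, "x":0.05, "y":0.2, "z":-0.0167, "dry":0.0667, "drz":0.0167},
    {"jaw":1, "x":0.0667, "y":0.2667, "z":-0.0233, "dry":0.0889, "drz":0.0222},
    {"jaw":1, "x":0.0833, "y":0.3333, "z":-0.03, "dry":0.1167, "drz":0.0278},
    {"jaw":1, "x":0.1, "y":0.4, "z":-0.0367, "dry":0.1444, "drz":0.0333},
    {"jaw":1, "x":0.1167, "y":0.4667, "z":-0.0433, "drx":0.0017, "dry":0.1644, "drz":0.0378},
    {"jaw":1, "x":0.127, "y":0.505, "z":-0.046, "drx":0.0017, "dry":0.1644, "drz":0.0378},
  ],
  quiet=true,
)

```text
ok
```

Call:
steer_hand(
  plan=[
    {"jaw":1},
    {"jaw":1},
  ],
  quiet=true,
)

```text
ok
```

```bash
python3 -c "
from h import *
delta(rim-.002*xl+.095*n,tool(85))"
```

```text
shift [ 0.0016 -0.0021  0.0767] rot [0.42 0.29 0.14] t 11.75 F [0.8 0.8 0.4] w 1.001 gf 0.0 J [ 28.  -6. -39.  31. -38.  25.]
```

Scaled: 0.0765 m / 0.6 = 0.1275, 0.06 m / 0.6 = 0.1, 0.4 degrees / 180 = 0.0022.

Call:
steer_hand(
  plan=[
    {"jaw":1, "x":0.0017, "y":-0.0017, "z":0.05, "drx":0.0022, "dry":0.0017, "drz":0.0006},
    {"jaw":1, "x":0.0027, "y":-0.0033, "z":0.1, "drx":0.0022, "dry":0.0017, "drz":0.0006},
    {"jaw":1, "x":0.0027, "y":-0.0033, "z":0.1275, "drx":0.0022, "dry":0.0017, "drz":0.0006},
    {"jaw":1, "x":0.0027, "y":-0.0033, "z":0.1275, "drx":0.0022, "dry":0.0017, "drz":0.0006},
    {"jaw":1, "x":0.0027, "y":-0.0033, "z":0.1275, "drx":0.0022, "dry":0.0017, "drz":0.0006},
  ],
  quiet=true,
)

```text
ok
```

```bash
python3 -c "
from h import *
delta(rim-.002*xl+.036*n,tool(85))"
```

```text
shift [-0.0006  0.0013  0.0595] rot [-0.03 -0.02  0.14] t 12.25 F [ 0.3 -0.1  0.4] w 0.999 gf 0.0 J [ 21.   1. -45.  42. -24.  17.]
```

Scaled: 0.0595 m / 0.6 = 0.0992, 0.052 m / 0.6 = 0.0867.

Call:
steer_hand(
  plan=[
    {"jaw":1, "x":-0.001, "y":0.0017, "z":0.025},
    {"jaw":1, "x":-0.001, "y":0.0017, "z":0.05},
    {"jaw":1, "x":-0.001, "y":0.0017, "z":0.07},
    {"jaw":1, "x":-0.001, "y":0.0017, "z":0.0867},
    {"jaw":1, "x":-0.001, "y":0.0017, "z":0.0992},
    {"jaw":1, "x":-0.001, "y":0.0017, "z":0.0992},
    {"jaw":1, "x":-0.001, "y":0.0017, "z":0.0992},
    {"jaw":1, "x":-0.001, "y":0.0017, "z":0.0992},
  ],
  quiet=true,
)

```text
ok
```

```bash
python3 -c "
from h import *
delta(rim-.002*xl+.036*n,tool(85))"
```

```text
shift [-0.0013  0.0005  0.0014] rot [-0.12 -0.21  0.08] t 13.05 F [-0.5  0.6 -0. ] w 1.001 gf 0.0 J [ 11.   7. -50.  68. -12.  -2.]
```

Scaled: -0.001 m / 0.6 = -0.0017.

Call:
steer_hand(
  plan=[
    {"jaw":0, "x":-0.0017, "z":0.0017},
    {"jaw":0, "x":-0.0017, "z":0.0017},
    {"jaw":0, "x":-0.0017, "z":0.0017},
    {"jaw":0, "x":-0.0017, "z":0.0017},
    {"jaw":0, "x":-0.0017, "z":0.0017},
    {"jaw":0, "x":-0.0017, "z":0.0017},
    {"jaw":0, "x":-0.0017, "z":0.0017},
    {"jaw":0, "x":-0.0017, "z":0.0017},
  ],
  quiet=true,
)

```text
ok
```

Call:
steer_hand(
  plan=[
    {"jaw":0},
    {"jaw":0},
    {"jaw":0},
    {"jaw":0},
  ],
  quiet=true,
)

```text
ok
```

```bash
python3 -c "
from h import *
delta(rim-.002*xl+.036*n,tool(85))"
```

```text
shift [ 0.0005  0.0001 -0.0006] rot [-0.09 -0.1   0.1 ] t 14.25 F [ 0.3  0.6 -0.2] w 0.303 gf 30.0 J [ 10.   7. -50.  70. -11.  -3.]
```

Scaled: -0.06 m / 0.6 = -0.1, -0.05 m / 0.6 = -0.0833.

Call:
steer_hand(
  plan=[
    {"jaw":0, "x":0.0008, "z":-0.01},
    {"jaw":0, "x":0.0017, "z":-0.02},
    {"jaw":0, "x":0.0017, "z":-0.0333},
    {"jaw":0, "x":0.0017, "z":-0.05},
    {"jaw":0, "x":0.0017, "z":-0.0667},
    {"jaw":0, "x":0.0017, "z":-0.0833},
    {"jaw":0, "x":0.0017, "z":-0.1},
  ],
  quiet=true,
)

```text
ok
```

```bash
python3 -c "
from h import *
delta(rim-.001*xl+.165*n,tool(85))"
```

```text
shift [ 0.0015 -0.0007 -0.0696] rot [-0.01 -0.    0.07] t 14.95 F [ 2.4  0.7 -1.5] w 0.303 gf 30.0 J [ 21.   1. -45.  42. -24.  17.]
```

Call:
steer_hand(
  plan=[
    {"jaw":0, "x":0.0013, "z":-0.025},
    {"jaw":0, "x":0.0017, "z":-0.05},
    {"jaw":0, "x":0.0017, "z":-0.075},
    {"jaw":0, "x":0.0017, "z":-0.1},
    {"jaw":0, "x":0.0017, "z":-0.125},
    {"jaw":0, "x":0.0017, "z":-0.15},
    {"jaw":0, "x":0.0017, "z":-0.1667},
    {"jaw":0, "x":0.0017, "z":-0.1667},
  ],
  quiet=true,
)

```text
ok
```

```bash
python3 -c "
from h import *
from station import r, vision, monitor, finish_job;s=monitor.sense();print(s['tcp_pos'],n@(s['tcp_pos']-rim))
for az in(-99,-135,-60):delta([.471,-.287,.23],down(az))
cv2.imwrite('pics/side5.png',vision.capture('side')['pixels'][60:340,200:520,::-1].repeat(2,0).repeat(2,1))"
```

```text
[0.49974706 0.0065108  0.31968201] 0.1962804083521236
shift [0.0048 0.2944 0.0912] rot [ -0.85 -30.16  -6.86] t 15.75 F [-0.8 -0.5 -1.4] w 0.301 gf 30.0 J [ 29.  -9. -38.  29. -41.  26.]
shift [0.0048 0.2944 0.0912] rot [-10.23 -28.7   28.3 ] t 15.75 F [-0.8 -0.5 -1.4] w 0.301 gf 30.0 J [ 29.  -9. -38.  29. -41.  26.]
shift [0.0048 0.2944 0.0912] rot [  9.51 -29.47 -44.93] t 15.75 F [-0.8 -0.5 -1.4] w 0.301 gf 30.0 J [ 29.  -9. -38.  29. -41.  26.]
```

View pics/side5.png

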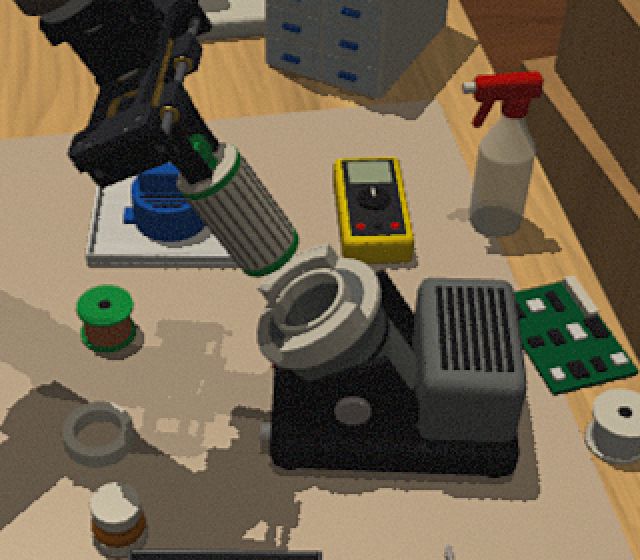

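Scaled: 0.294 m / 0.6 = 0.49, 0.005 m / 0.6 = 0.0083, -28.7 degrees / 180 = -0.1594.

Call:
steer_hand(
  plan=[
    {"jaw":0, "x":0.0083, "y":0.0417, "drx":-0.0056, "dry":-0.0167, "drz":0.0167},
    {"jaw":0, "x":0.0167, "y":0.1083, "drx":-0.0111, "dry":-0.0444, "drz":0.0444},
    {"jaw":0, "x":0.025, "y":0.1833, "drx":-0.0222, "dry":-0.0722, "drz":0.0722},
    {"jaw":0, "x":0.0333, "y":0.2583, "z":0.0167, "drx":-0.0333, "dry":-0.1, "drz":0.1},
    {"jaw":0, "x":0.0333, "y":0.3333, "z":0.05, "drx":-0.0444, "dry":-0.1278, "drz":0.1278},
    {"jaw":0, "x":0.025, "y":0.4083, "z":0.0917, "drx":-0.0556, "dry":-0.1556, "drz":0.1556},
    {"jaw":0, "x":0.0167, "y":0.4667, "z":0.125, "drx":-0.0567, "dry":-0.1594, "drz":0.1572},
    {"jaw":0, "x":0.0083, "y":0.49, "z":0.15, "drx":-0.0567, "dry":-0.1594, "drz":0.1572},
  ],
  quiet=true,
)

```text
ok
```

Call:
steer_hand(
  plan=[
    {"jaw":0},
    {"jaw":0},
  ],
  quiet=true,
)

```text
ok
```

```bash
python3 - <<'E'
from h import *
delta([.471,-.287,.16],down(-135))
from station import r, vision, monitor, finish_job
c=vision.capture('side');W=cloud(c);x,y,z=W[...,0],W[...,1],W[...,2]
k=(abs(x-.471)<.06)&(abs(y+.287)<.06)&(z>.09)&(z<.215)
hsv=cv2.cvtColor(c["pixels"],cv2.COLOR_RGB2HSV);w=k&(hsv[...,2]>130)&(hsv[...,1]<60)
for lo in np.arange(.09,.22,.02):
    q=W[w&(z>=lo)&(z<lo+.02)]
    if len(q)>5:print(round(lo,2),len(q),np.median(q,0).round(3),np.ptp(q[:,0]).round(3),q[:,0].mean().round(3))
cv2.imwrite('pics/side6.png',c['pixels'][160:440,200:520,::-1].repeat(2,0).repeat(2,1))
E
```

```text
shift [ 0.0005 -0.0007  0.0695] rot [ 0.15  0.13 -0.06] t 16.8 F [-0.8  0.  -1.1] w 0.304 gf 30.0 J [-15.  15.  -9.   0. -66.  59.]
```

View pics/side6.png

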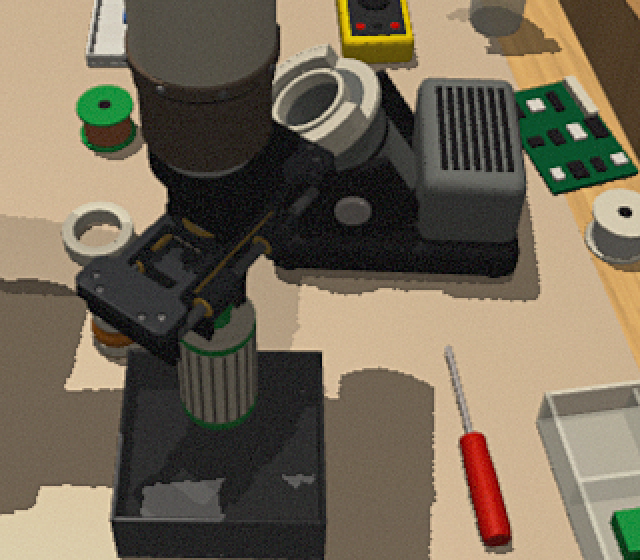

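Scaled: 0.108 m / 0.6 = 0.18, 0.105 m / 0.6 = 0.175.

Call:
steer_hand(
  plan=[
    {"jaw":0, "z":0.0417},
    {"jaw":0, "z":0.0917},
    {"jaw":0, "z":0.1333},
    {"jaw":0, "z":0.1583},
    {"jaw":0, "z":0.175},
    {"jaw":0, "z":0.18},
    {"jaw":0, "z":0.18},
  ],
  quiet=true,
)

```text
ok
```

```bash
python3 -c "
from h import *
delta([.471,-.287,.117],down(-135))"
```

```text
shift [0.0001 0.0006 0.0064] rot [ 0.03 -0.06  0.07] t 17.55 F [-0.1  0.  -0.9] w 0.298 gf 30.0 J [-14.  20. -18.   0. -52.  59.]
```

Scaled: 0.005 m / 0.6 = 0.0083, 0.004 m / 0.6 = 0.0067.

Call:
steer_hand(
  plan=[
    {"jaw":0, "z":0.0033},
    {"jaw":0, "z":0.0067},
    {"jaw":0, "z":0.0083},
    {"jaw":0, "z":0.0083},
  ],
  only="force|pos",
)

```text
tcp_pos: [0.4706, -0.2869, 0.1177]
wrist_force: [0.0, 0.0, -2.2]
gripper_force: 30.0
```

Call:
steer_hand(
  plan=[
    {"jaw":0, "z":0.0017},
    {"jaw":0, "z":0.0033},
    {"jaw":0, "z":0.0033},
  ],
  only="force|pos",
)

```text
tcp_pos: [0.4711, -0.2871, 0.1167]
wrist_force: [0.1, 1.6, 4.4]
gripper_force: 30.0
```

Foot on the tub floor; release and withdraw.

Scaled: -0.001 m / 0.6 = -0.0017, -0.0005 m / 0.6 = -0.0008.

Call:
steer_hand(
  plan=[
    {"jaw":0, "z":-0.0008},
    {"jaw":1, "z":-0.0017},
    {"jaw":1, "z":-0.0017},
    {"jaw":1, "z":-0.0017},
    {"jaw":1, "z":-0.0017},
    {"jaw":1, "z":-0.0017},
    {"jaw":1, "z":-0.0017},
    {"jaw":1, "z":-0.0017},
  ],
  only="force|width",
)

```text
wrist_force: [0.3, -0.4, -0.2]
gripper_width: 0.852
gripper_force: 0.0
```

Call:
steer_hand(
  plan=[
    {"jaw":1},
    {"jaw":1},
    {"jaw":1, "z":-0.0333},
    {"jaw":1, "z":-0.0833},
    {"jaw":1, "z":-0.15},
    {"jaw":1, "z":-0.2167},
    {"jaw":1, "z":-0.2833},
    {"jaw":1, "z":-0.3},
  ],
  only="force|pos",
)

```text
tcp_pos: [0.4726, -0.2878, 0.3023]
wrist_force: [1.0, -0.5, 0.7]
gripper_force: 0.0
```

```bash
python3 - <<'E'
from h import *
from station import r, vision, monitor, finish_job
monitor.sense()
c=vision.capture('side');cv2.imwrite('pics/side7.png',c['pixels'][:,:,::-1])
E
```

```text
(no output)
```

View pics/side7.png

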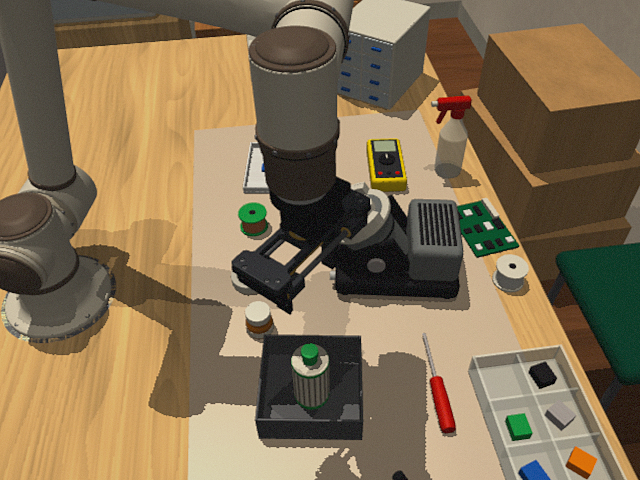

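The cartridge stands upright in the tub at (310,375), and the bystanders are where they were. Handing in.

```bash
python3 -c "
from station import r, vision, monitor, finish_job
print(finish_job())"
```

```text
the job is handed in; nothing more can be done
None
```

The job is handed in at about 19 s of the 64 s: the cover lies flat in the aluminium tray, grip up, the cartridge stands upright on the tub floor, and the other things on the bench were left alone.

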